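# Packing two hinges with a separator between them

### The job

The two folded hinges must not rub together in the drawer: take the thin plywood separator off its sloping rest and lay it flat, centred and squared up, on the hinge in the green-floored drawer. Then lay the hinge that is on the bench flat on the separator, centred and squared up likewise. Set both down gently rather than dropping them, and leave the lower hinge and the other ironmongery in the drawer where they lie.

Things in the scene. Friction and masses are not known exactly. Their poses are not given: they have to be found in the camera images.
- separator: plain plywood sheet 120 x 62 x 6 mm (x, y, z), 35 g. Origin: centre of its underside; z is its upper face's normal. At the start it lies on the sloping rest, 28 degrees from level, x pointing up the slope, face looking up and back to the robot; its long edges overhang the slope by 13 mm each side, so it can be gripped across y (62 mm) along the face's normal
- rest: fixed wooden sloping rest on the bench, left or right of the drawer: a slope 36 mm wide and 134 mm long, rising at 28 degrees towards the rest's +x, with a lip 4 mm high at its lower end, above a foot 140 x 90 x 10 mm. Origin: centre of the foot's underside. The middle of the slope's surface is 70 mm above the origin
- lower_hinge: lower hinge, lying in the drawer: folded steel parliament hinge, T-shaped from above, 100 x 44 x 10 mm (x, y, z), 260 g, flat faces. Flange 100 mm along x at y = -22 to -4 mm; stem 44 mm along x at y = -4 to 22 mm, ending in the round knuckle. Origin: centre of the 100 x 44 mm outline, on the underside; z up. Grip it across y (44 mm) at x = 0
- upper_hinge: hinge to go on top, on the bench across the drawer from the rest: folded steel parliament hinge, T-shaped from above, 100 x 44 x 10 mm (x, y, z), 260 g, flat faces. Flange 100 mm along x at y = -22 to -4 mm; stem 44 mm along x at y = -4 to 22 mm, ending in the round knuckle. Origin: centre of the 100 x 44 mm outline, on the underside; z up. Grip it across y (44 mm) at x = 0
- drawer: fixed open wooden drawer, outside 360 x 240 x 55 mm (x, y, z), walls 10 mm, floor painted green with its upper face 8 mm above the bench. Origin: centre of the underside; a small knob on its -x end
- bolt_a: galvanised coach bolt with a square nut, 98 mm long along its y, 22 mm high, in the far end of the drawer; leave alone. Origin: underside, mid length
- bolt_b: a second such coach bolt, beside the first; leave alone
- gate_handle: grey cast aluminium bow handle, 120 mm along y, 26 mm wide, 32 mm high, in the near end of the drawer; leave alone. Origin: underside centre
- cupboard_turn: small brass cupboard turn, plate 26 x 40 mm, 20 mm high, in the near end of the drawer; leave alone. Origin: underside centre

How it is judged:
By the outcome, as a careful person would: the job done as asked, in the order asked, and still so for the second after the job is handed in, with the robot touching nothing.
It also fails if it takes over 72 s, if anything falls off the work surface, if the arm or the gripper's body presses on something with over 40 N, if the wrist force passes 120 N, or if a joint passes its speed limit or range.

### The arm

A 6-joint arm with a two-finger parallel gripper is mounted at the origin on the work surface. World frame = base frame: x ahead of the robot, y to its left, z up, the work surface at z = 0. Lengths are in mm, angles in rad, forces in N, time in s.
With the tool pointing down it reaches from about 300 to 775 mm from the base axis. Payload 14.6 kg.
Tool frame: the origin (TCP) lies midway between the tips of the shut fingers; the grasp point (between the pads) lies 19 mm behind it (manip.hold_point_z is the distance from the TCP to the grasp point, in mm); z points along the fingers, y is the direction in which the jaws open and shut (so a half turn about z gives the same grasp; the last joint's range is limited). The gripper opens to 94 mm and grips with 3 to 60 N. Pads are 16 mm wide; open, the fingers measure 119 mm over their backs; the gripper's body (75 mm by 177 mm) begins 78 mm behind the grasp point.
Start: joints at [-1.306, 0.3, 1.521, -0, 1.321, -0.067], TCP at [179.153, -519.994, 205.446] pointing down, gripper open.
Joint ranges: [-3.03, 3.03], [-0.79, 2.21], [0.23, 2.52], [-1.04, 4.18], [0, 3.07], [-2.55, 2.55]. Speed limits (rad/s): [2.22, 2.22, 2.57, 3.14, 3.14, 3.14].

### API

Orientations are given as [roll, pitch, yaw] about the fixed x, y, z axes, in that order (R = Rz(yaw) Ry(pitch) Rx(roll)).
In Python, from cell import manip gives the robot as it stands.
- The arm moves only by the shell command python3 -m crank 'ROWS' [OPENING] [FORCE]. ROWS is JSON, a list of rows, each an object with "offset": the shift along the world's x, y, z in m, a list of three; "spin": the turn about the world's z in degrees. In form: [{"offset": [dx, dy, dz], "spin": spin}, ...]. A call has exactly 8 rows; each row is the pose to reach, as a shift and turn from the pose measured when the call began; what a row does not reach only later rows make up. A row lasts 1/12 s, in which the tool goes at most 41.7 mm and 7.16 degrees, less where a joint would pass 70% of its speed; a pose out of reach is approached as far as the arm can. A call with a gripper value outside its range is refused whole. OPENING is the opening, from 0 (shut) to 1 (fully open), set as the call begins (- or left out, the last holds). The fingers move at their own pace and stop on an object; FORCE is the grip in N (left out, the last holds). Time passes only in rows, so rows that repeat a pose let the fingers close, or fill a call up. It gives the time, the measured TCP pose, the force and the opening at its end, in the units of the state.
- manip.read_state(): the state, without advancing time (a new reading comes with each control period).
- manip.camera(name): name is "scene" or "top"; returns a dict with "pixels" (480x640x3 uint8, red, green, blue), "fx", "fy", "cx", "cy" (pixels), "k1" (the pictures are not rectified: a ray, as slopes to the right and down, at radius r is drawn at 1 + k1 r^2 times it, then the intrinsics apply), "extrinsics" (4x4, takes a point from world to camera coordinates). Camera axes: x right, y down, z forward; pixel columns grow to the right and rows downward; lengths in mm; the calibration is good to about 2 mm. A picture is of the moment at which its call begins. There is no depth.
- manip.sign_off(): hands the job in, once; it reports no verdict.
Trained networks look in a picture, given as the dict that the camera call returned (one of the last four; its "shot" number tells which), for a name from the list of things; names that differ only in an ending like _2 or _b are one class to them, and where a whole thing is asked for, a point or a joint stands for the part that bears it (a point fixed in the world has none). Each returns a list of dicts, best first, with "conf" (0 to 1); they miss things now and then, are a little off and sometimes report something else, mostly with a low value. They report only what shows in the picture. A call takes as long as a camera call.
- manip.search_frame(picture, name): "location" ([x, y, z] in mm, in world coordinates, good to about 4 mm: the middle of the surface that is visible of it).
- manip.masks_of(picture, name): "mask" (480x640 bool, what is visible of it).
The state is a dict: "clock": time; "joints": joint angles; "qd": joint speeds; "effort": joint torques, N m; "eef_pos": TCP position; "eef_rot": TCP orientation; "wrist_force": force on the tool from outside, world axes, zero at the start; "moment": the same for the moment, N m; "finger_gap": finger opening in mm.
Only numpy, scipy, OpenCV 4.12 (cv2) and the standard library are available. Lean on these libraries where they do the work, as an engineer would, in place of code of your own. Each camera call takes 0.05 s, during which the arm holds its last target. There are 200 camera calls.

## Working session

There is one attempt and no reset: what is moved stays moved. The work goes in short steps, Python scripts to look and compute and a shell command to move; the robot and the scene stay as the last step left them, time stands still between calls to the robot, and variables do not carry over. Pictures are saved under pics/ and viewed, about 8 in all and at most 12, crops included, and the job is handed in when it is done.

```bash
ls; mkdir -p pics; cat > h.py <<'E'
import numpy as np,cv2
from cell import manip
def shots():
    return {n:manip.camera(n) for n in("scene","top")}
def save(c,fn): cv2.imwrite(fn,cv2.cvtColor(c["pixels"],cv2.COLOR_RGB2BGR))
def dist(c): return np.array([c["k1"],0,0,0,0.])
def K(c): return np.array([[c["fx"],0,c["cx"]],[0,c["fy"],c["cy"]],[0,0,1.]])
def project(c,P):
    E=np.array(c["extrinsics"]); r,_=cv2.Rodrigues(E[:3,:3])
    return cv2.projectPoints(np.array(P,float).reshape(-1,1,3),r,E[:3,3].copy(),K(c),dist(c))[0].reshape(-1,2)
def toplane(c,px,z):
    E=np.array(c["extrinsics"]);R=E[:3,:3];o=-R.T@E[:3,3]
    n=cv2.undistortPoints(np.array(px,float).reshape(-1,1,2),K(c),dist(c)).reshape(-1,2)
    d=np.c_[n,np.ones(len(n))]@R
    return o+d*((z-o[2])/d[:,2])[:,None]
E
python3 - <<'E'
from h import *
S=shots()
for n,c in S.items():
    save(c,f"pics/{n}0.png")
    E=np.array(c["extrinsics"]);print(n,"cam",-E[:3,:3].T@E[:3,3],c["fx"],c["k1"])
    for o in["separator","rest","lower_hinge","upper_hinge","drawer","bolt_a","gate_handle","cupboard_turn"]:
        print(n,o,[(np.round(d["location"]),round(d["conf"],2)) for d in manip.search_frame(c,o)[:3]])
print(manip.read_state(), manip.hold_point_z)
E
```

```text
pics
scene cam [1038.40444578  385.42175276 1097.53183039] 624.7181730894919 0.04363242373840496
scene separator [(array([561., 289.,  80.]), 0.7)]
scene rest [(array([601., 300.,  13.]), 0.72)]
scene lower_hinge [(array([616.,  47.,  17.]), 0.68)]
scene upper_hinge [(array([ 512., -276.,    8.]), 0.67)]
scene drawer [(array([604.,  29.,  10.]), 0.68), (array([720.,  38.,  24.]), 0.17)]
scene bolt_a [(array([753.,  74.,  23.]), 0.9), (array([721.,  37.,  24.]), 0.83)]
scene gate_handle [(array([472.,  -7.,  30.]), 0.78)]
scene cupboard_turn [(array([453.,  94.,  14.]), 0.74)]
top cam [ 353.28681314  -20.85537452 1080.44499083] 528.9387531678469 0.011219789924032395
top separator [(array([555., 286.,  77.]), 0.81)]
top rest [(array([544., 260.,   7.]), 0.68)]
top lower_hinge []
top upper_hinge [(array([ 508., -280.,    8.]), 0.59)]
top drawer [(array([595.,  34.,   9.]), 0.91), (array([461., -11.,  32.]), 0.28)]
top bolt_a [(array([721.,  38.,  24.]), 0.57), (array([747.,  74.,  21.]), 0.5)]
top gate_handle [(array([464., -13.,  33.]), 0.75)]
top cupboard_turn [(array([458.,  92.,  11.]), 0.7)]
{'clock': 0.9, 'joints': array([-1.30561194e+00,  2.99886556e-01,  1.52099021e+00,  5.71009651e-07,
        1.32071378e+00, -6.65940495e-02]), 'qd': array([-0.00167556,  0.00117337, -0.0004763 ,  0.00141104,  0.00018891,
       -0.0017066 ]), 'effort': array([-1.87426842e-03, -5.31665576e+01, -3.52912188e+01,  7.09246472e-02,
        2.12481350e-02, -4.10422416e-06]), 'eef_pos': array([ 179.14679976, -519.99647251,  205.45710613]), 'eef_rot': array([ 3.14159051e+00, -4.11517520e-07,  3.31778299e-01]), 'wrist_force': array([-0.34128321,  0.30150108,  0.05910057]), 'moment': array([0.0488379 , 0.07630794, 0.01602726]), 'finger_gap': 93.86676706471906} 18.8
```

View pics/scene0.png

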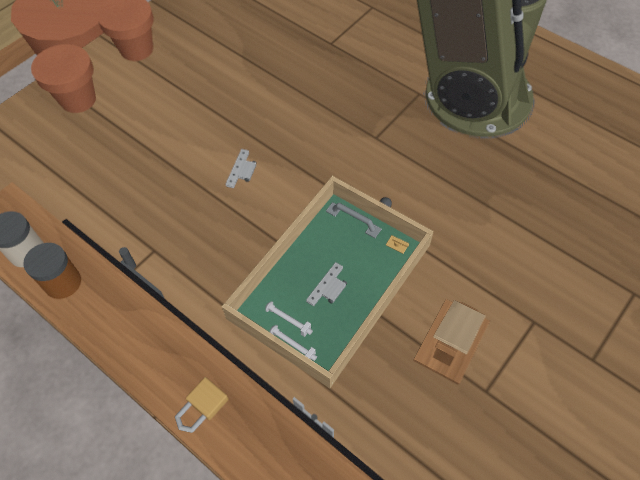

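View pics/top0.png

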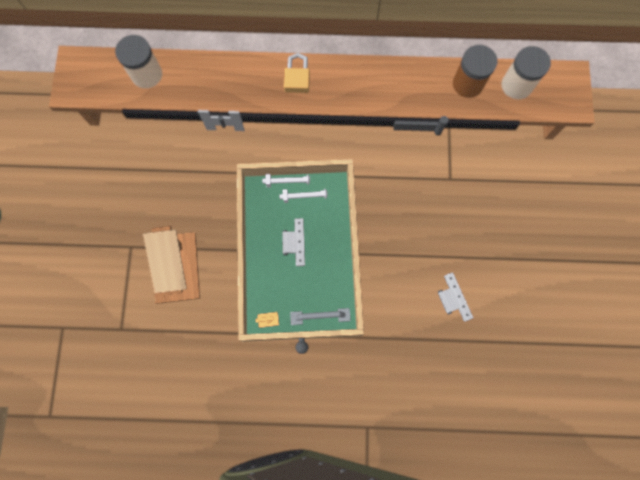

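```bash
cat >> h.py <<'E'
from scipy.optimize import minimize
T=np.array([[-50,-22],[50,-22],[50,-4],[22,-4],[22,22],[-22,22],[-22,-4],[-50,-4]],float)
B=np.array([[-60,-31],[60,-31],[60,31],[-60,31]],float)
def prism(poly,h,p,pitch=0):
    "p=x,y,z(deg yaw); corners bottom, top"
    x,y,z,a=p; a=np.radians(a);b=-np.radians(pitch)
    Rz=np.array([[np.cos(a),-np.sin(a),0],[np.sin(a),np.cos(a),0],[0,0,1]])
    Ry=np.array([[np.cos(b),0,np.sin(b)],[0,1,0],[-np.sin(b),0,np.cos(b)]])
    return [np.c_[poly,np.full(len(poly),zz)]@(Rz@Ry).T+[x,y,z] for zz in(0,h)]
def sil(c,poly,h,p,pitch=0,s=4,off=(0,0)):
    bo,to=[project(c,q) for q in prism(poly,h,p,pitch)]
    m=np.zeros((480*s,640*s),np.uint8)
    f=lambda q:np.round(((q+.5+off)*s-.5)*16).astype(np.int32)
    n=len(bo)
    for q in [bo,to]+[np.array([bo[i],bo[(i+1)%n],to[(i+1)%n],to[i]]) for i in range(n)]:
        cv2.fillPoly(m,[f(q)],1,shift=4)
    return m
def fit(cams,masks,poly,h,p0,pitch=0,free=(0,1,3),s=4):
    big=[cv2.resize(m.astype(np.uint8),None,fx=s,fy=s,interpolation=cv2.INTER_NEAREST) for m in masks]
    free=list(free)
    def full(v): p=np.array(p0,float);p[free]=v;return p
    def cost(v):
        return sum(1-(lambda a:(a&b).sum()/max(1,(a|b).sum()))(sil(c,poly,h,full(v),pitch,s)) for c,b in zip(cams,big))
    x0=np.array(p0,float)[free]
    for step in (8,3):
        sx=np.vstack([x0]+[x0+step*e for e in np.eye(len(free))])
        r=minimize(cost,x0,method="Nelder-Mead",options=dict(initial_simplex=sx,xatol=.05,fatol=1e-4)); x0=r.x
    return np.round(full(r.x),2),round(r.fun/len(cams),3)
def msk(c,n,near=None):
    L=manip.masks_of(c,n)
    return [(round(d["conf"],2),d["mask"]) for d in L]
E
cat > m1.py <<'E'
from h import *
S=shots(); ms={}
for o in["separator","lower_hinge","upper_hinge"]:
    for n in S:
        L=msk(S[n],o); 
        for cf,m in L[:3]:
            ys,xs=np.nonzero(m);print(o,n,cf,m.sum(),xs.mean().round(),ys.mean().round())
        if L: ms[o,n]=L[0][1]
np.savez("m1.npz",**{f"{a}-{b}":v for (a,b),v in ms.items()})
for o,poly,h,p0,pi,fr in[("separator",B,6,[557,287,67,0],28,(0,1,2,3)),("separator",B,6,[557,287,67,0],28,(0,1,3)),("lower_hinge",T,10,[610,42,8,0],0,(0,1,3)),("upper_hinge",T,10,[510,-278,0,25],0,(0,1,3))]:
    for ns in(["scene"],["top"],["scene","top"]):
        ns=[n for n in ns if (o,n) in ms]
        if ns and not(len(ns)==1 and 2 in fr): print(o,ns,fit([S[n] for n in ns],[ms[o,n] for n in ns],poly,h,p0,pi,fr))
E
python3 m1.py
```

```text
separator scene 0.71 1546 459.0 326.0
separator top 0.94 1993 165.0 261.0
separator top 0.67 263 283.0 180.0
lower_hinge scene 0.86 800 328.0 286.0
lower_hinge top 0.89 717 295.0 242.0
upper_hinge scene 0.96 585 241.0 169.0
upper_hinge top 0.95 736 454.0 298.0
separator ['scene', 'top'] (array([555.34, 291.71,  72.59,   8.93]), np.float64(0.05))
separator ['scene'] (array([553.43, 289.91,  67.  ,   8.91]), np.float64(0.036))
separator ['top'] (array([556.46, 294.22,  67.  ,   9.66]), np.float64(0.031))
separator ['scene', 'top'] (array([553.83, 291.75,  67.  ,   8.32]), np.float64(0.076))
lower_hinge ['scene'] (array([615.34,  47.37,   8.  ,   4.8 ]), np.float64(0.081))
lower_hinge ['top'] (array([615.86,  49.89,   8.  ,   4.58]), np.float64(0.084))
lower_hinge ['scene', 'top'] (array([615.67,  49.01,   8.  ,   4.14]), np.float64(0.112))
upper_hinge ['scene'] (array([ 507.4 , -282.59,    0.  ,   22.75]), np.float64(0.086))
upper_hinge ['top'] (array([ 509.8 , -279.41,    0.  ,   22.41]), np.float64(0.094))
upper_hinge ['scene', 'top'] (array([ 508.79, -280.71,    0.  ,   23.15]), np.float64(0.114))
```

```bash
python3 -m crank '[{"offset":[0.016,0.034,0],"spin":-1},{"offset":[0.032,0.068,0],"spin":-2},{"offset":[0.047,0.102,0],"spin":-3},{"offset":[0.063,0.136,0],"spin":-4},{"offset":[0.079,0.170,0],"spin":-5},{"offset":[0.094,0.204,0],"spin":-6},{"offset":[0.110,0.238,0],"spin":-8},{"offset":[0.126,0.272,0],"spin":-10}]' 1 4
python3 -m crank '[{"offset":[0.016,0.034,0],"spin":0},{"offset":[0.032,0.068,0],"spin":0},{"offset":[0.047,0.102,0],"spin":0},{"offset":[0.063,0.136,0],"spin":0},{"offset":[0.079,0.170,0],"spin":0},{"offset":[0.094,0.204,0],"spin":0},{"offset":[0.110,0.238,0],"spin":0},{"offset":[0.126,0.272,0],"spin":0}]' 1 4
```

```text
clock: 1.97
eef_pos: [305.4, -246.3, 205.6]
eef_rot: [3.141, -0.0, 0.155]
wrist_force: [0.7, -0.1, 0.7]
finger_gap: 93.7
clock: 2.63
eef_pos: [431.8, 27.7, 205.9]
eef_rot: [3.141, -0.001, 0.155]
wrist_force: [0.4, -1.4, 0.1]
finger_gap: 93.8
```

```bash
python3 -m crank '[{"offset":[0.017,0.036,0],"spin":0},{"offset":[0.034,0.073,0],"spin":0},{"offset":[0.051,0.110,0],"spin":0},{"offset":[0.068,0.147,0],"spin":0},{"offset":[0.085,0.184,0],"spin":0},{"offset":[0.102,0.220,0],"spin":0},{"offset":[0.116,0.250,-0.010],"spin":0},{"offset":[0.122,0.264,-0.030],"spin":0}]' 1 4
python3 - <<'E'
from h import *
c=manip.camera("scene");save(c,"pics/s1.png");t=manip.camera("top")
print(manip.read_state()["eef_pos"])
for n,c in(("scene",c),("top",t)):
  for o in("separator",):
    L=msk(c,o)
    if L: print(n,L[0][0],fit([c],[L[0][1]],B,6,[555,292,70,9],28))
x=cv2.imread("pics/s1.png")[200:420,360:580];cv2.imwrite("pics/s1c.png",cv2.resize(x,None,fx=2.7,fy=2.7))
E
```

```text
clock: 3.3
eef_pos: [555.3, 295.4, 177.0]
eef_rot: [-3.141, -0.005, 0.157]
wrist_force: [-0.2, -0.6, -0.0]
finger_gap: 93.9
[552.92578006 293.26962858 171.97502171]
scene 0.75 (array([554.68, 290.92,  70.  ,   8.15]), np.float64(0.057))
top 0.67 (array([555.85, 292.91,  70.  ,   7.93]), np.float64(0.316))
```

View pics/s1c.png

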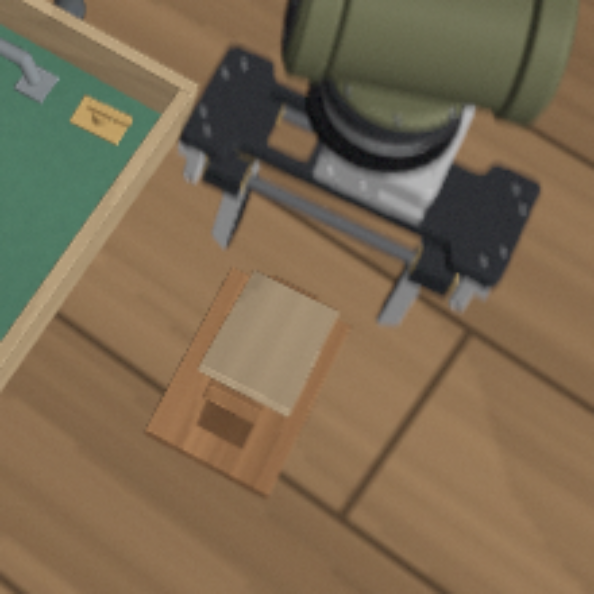

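```bash
python3 -m crank '[{"offset":[0.001,-0.001,-0.018],"spin":0},{"offset":[0.001,-0.001,-0.038],"spin":0},{"offset":[0.001,-0.001,-0.058],"spin":0},{"offset":[0.001,-0.001,-0.078],"spin":0},{"offset":[0.001,-0.001,-0.096],"spin":0},{"offset":[0.001,-0.001,-0.109],"spin":0},{"offset":[0.001,-0.001,-0.109],"spin":0},{"offset":[0.001,-0.001,-0.109],"spin":0}]' 1 4
python3 -m crank '[{"offset":[0,0,0],"spin":0},{"offset":[0,0,0],"spin":0},{"offset":[0,0,0],"spin":0},{"offset":[0,0,0],"spin":0},{"offset":[0,0,0],"spin":0},{"offset":[0,0,0],"spin":0},{"offset":[0,0,0],"spin":0},{"offset":[0,0,0],"spin":0}]' 0.4 4
```

```text
clock: 4.17
eef_pos: [554.9, 290.0, 67.5]
eef_rot: [3.141, -0.001, 0.155]
wrist_force: [0.7, -0.5, 0.2]
finger_gap: 94.1
clock: 4.83
eef_pos: [555.0, 290.1, 67.8]
eef_rot: [3.141, -0.001, 0.155]
wrist_force: [-1.7, 0.1, 3.6]
finger_gap: 61.8
```

```bash
python3 -m crank '[{"offset":[0,0,0],"spin":0},{"offset":[0,0,0],"spin":0},{"offset":[0,0,0],"spin":0},{"offset":[0,0,-0.001],"spin":0},{"offset":[0,0,-0.003],"spin":0},{"offset":[0,0,-0.005],"spin":0},{"offset":[0,0,-0.005],"spin":0},{"offset":[0,0,-0.005],"spin":0}]' 0.75 4
python3 -m crank '[{"offset":[0,0,0],"spin":0},{"offset":[0,0,0],"spin":0},{"offset":[0,0,0],"spin":0},{"offset":[0,0,0],"spin":0},{"offset":[0,0,0],"spin":0},{"offset":[0,0,0],"spin":0},{"offset":[0,0,0],"spin":0},{"offset":[0,0,0],"spin":0}]' 0.4 4
python3 -m crank '[{"offset":[0,0,0.002],"spin":0},{"offset":[0,0,0.008],"spin":0},{"offset":[0,0,0.018],"spin":0},{"offset":[0,0,0.030],"spin":0},{"offset":[0,0,0.044],"spin":0},{"offset":[0,0,0.056],"spin":0},{"offset":[0,0,0.060],"spin":0},{"offset":[0,0,0.060],"spin":0}]' 0.4 4
```

```text
clock: 5.5
eef_pos: [554.9, 290.1, 62.5]
eef_rot: [3.141, -0.001, 0.155]
wrist_force: [-0.2, -0.4, -0.0]
finger_gap: 70.5
clock: 6.17
eef_pos: [554.9, 290.1, 62.6]
eef_rot: [3.141, -0.001, 0.155]
wrist_force: [-0.4, 0.5, 0.3]
finger_gap: 61.7
clock: 6.83
eef_pos: [555.4, 290.3, 124.4]
eef_rot: [3.141, -0.003, 0.155]
wrist_force: [0.5, 1.1, -0.9]
finger_gap: 61.9
```

```bash
python3 -m crank '[{"offset":[0.005,-0.018,0],"spin":-0.5},{"offset":[0.013,-0.053,0],"spin":-1},{"offset":[0.023,-0.090,0],"spin":-2},{"offset":[0.033,-0.128,0],"spin":-3},{"offset":[0.043,-0.166,0],"spin":-4},{"offset":[0.052,-0.203,0],"spin":-4.4},{"offset":[0.058,-0.230,0],"spin":-4.4},{"offset":[0.060,-0.242,0],"spin":-4.4}]' 0.4 4
python3 -m crank '[{"offset":[0,0,-0.010],"spin":0},{"offset":[0,0,-0.025],"spin":0},{"offset":[0,0,-0.040],"spin":0},{"offset":[0,0,-0.050],"spin":0},{"offset":[0,0,-0.055],"spin":0},{"offset":[0,0,-0.055],"spin":0},{"offset":[0,0,-0.055],"spin":0},{"offset":[0,0,-0.055],"spin":0}]' 0.4 4
cat > m2.py <<'E'
from h import *
import sys
S=shots(); st=manip.read_state(); print(st["eef_pos"],np.degrees(st["eef_rot"][2]),st["wrist_force"],st["finger_gap"])
z,pi=float(sys.argv[1]),float(sys.argv[2])
e=st["eef_pos"]
for n,c in S.items():
    save(c,f"pics/{sys.argv[3]}_{n}.png")
    for cf,m in msk(c,"separator")[:2]:
        print(n,cf,m.sum(),fit([c],[m],B,6,[e[0],e[1],z,np.degrees(st["eef_rot"][2])],pi))
E
python3 m2.py 73 28 h1
python3 -c "
import cv2
x=cv2.imread('pics/h1_scene.png')[150:400,220:480];cv2.imwrite('pics/h1c.png',cv2.resize(x,None,fx=2.3,fy=2.3))"
```

```text
clock: 7.5
eef_pos: [615.7, 44.9, 123.7]
eef_rot: [3.141, -0.002, 0.076]
wrist_force: [0.8, -0.3, 1.0]
finger_gap: 61.8
clock: 8.17
eef_pos: [616.0, 45.2, 69.4]
eef_rot: [3.141, -0.003, 0.076]
wrist_force: [0.3, -0.3, -0.5]
finger_gap: 62.0
[616.03477792  45.01136541  69.49627254] 4.337512739688314 [-0.58725949 -0.10049561 -0.10616721] 62.05957731037055
scene 0.71 887 (array([617.51,  40.02,  73.  ,  10.96]), np.float64(0.388))
```

View pics/h1c.png

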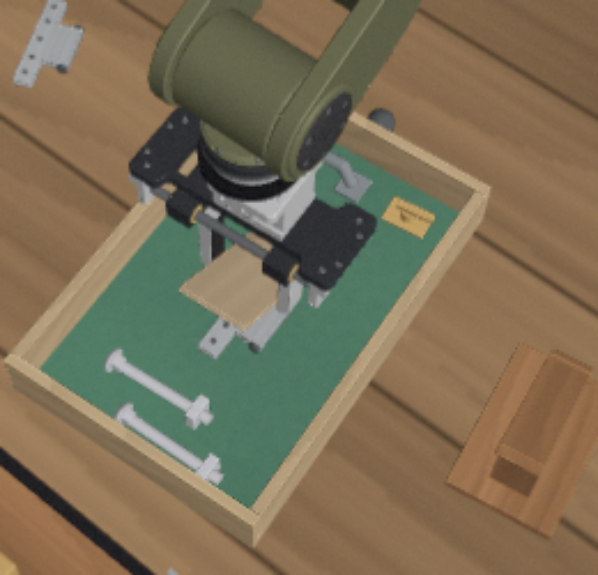

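```bash
python3 - <<'E'
from h import *
c=manip.camera("scene"); g=cv2.cvtColor(c["pixels"],cv2.COLOR_RGB2GRAY)
yaw=np.degrees(manip.read_state()["eef_rot"][2]); e=manip.read_state()["eef_pos"]
n=np.array([-np.sin(np.radians(28)),0,np.cos(np.radians(28))])
a=np.radians(yaw);R=np.array([[np.cos(a),-np.sin(a),0],[np.sin(a),np.cos(a),0],[0,0,1]])
for hz in(8,10,12):
    o=e+[0,0,hz]-R@(n*3)
    bo,to=prism(B,6,[*o,yaw],28)
    print(hz,"bottom far corners px",project(c,bo[1:3]).round(1).tolist(),"top",project(c,to[1:3]).round(1).tolist())
x=c["pixels"][255:305,285:340,::-1];cv2.imwrite("pics/h2.png",cv2.resize(x,None,fx=10,fy=10,interpolation=cv2.INTER_NEAREST))
E
```

```text
8 bottom far corners px [[297.1, 277.7], [325.6, 295.5]] top [[297.9, 275.2], [326.5, 293.0]]
10 bottom far corners px [[297.1, 277.2], [325.6, 295.0]] top [[297.9, 274.7], [326.5, 292.5]]
12 bottom far corners px [[297.0, 276.7], [325.6, 294.5]] top [[297.8, 274.1], [326.5, 292.0]]
```

View pics/h2.png

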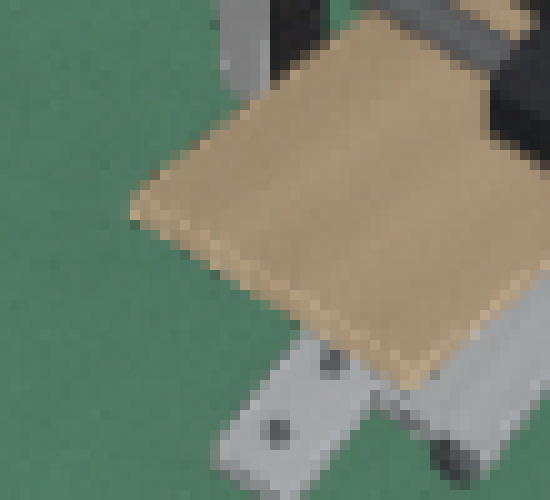

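```bash
python3 -m crank '[{"offset":[0.0005,0.001,-0.005],"spin":0.1},{"offset":[0.001,0.002,-0.012],"spin":0.3},{"offset":[0.001,0.003,-0.018],"spin":0.3},{"offset":[0.001,0.003,-0.023],"spin":0.3},{"offset":[0.001,0.003,-0.025],"spin":0.3},{"offset":[0.001,0.003,-0.025],"spin":0.3},{"offset":[0.001,0.003,-0.025],"spin":0.3},{"offset":[0.001,0.003,-0.025],"spin":0.3}]' 0.4 4
python3 -m crank '[{"offset":[0,0,-0.002],"spin":0},{"offset":[0,0,-0.004],"spin":0},{"offset":[0,0,-0.006],"spin":0},{"offset":[0,0,-0.008],"spin":0},{"offset":[0,0,-0.010],"spin":0},{"offset":[0,0,-0.012],"spin":0},{"offset":[0,0,-0.013],"spin":0},{"offset":[0,0,-0.013],"spin":0}]' 0.4 3
```

```text
clock: 9.08
eef_pos: [617.0, 47.8, 44.4]
eef_rot: [3.141, -0.003, 0.081]
wrist_force: [-1.0, 0.0, -0.8]
finger_gap: 61.9
clock: 9.75
eef_pos: [616.9, 47.9, 31.1]
eef_rot: [3.141, -0.003, 0.081]
wrist_force: [0.3, 0.7, 0.3]
finger_gap: 62.3
```

Small force, as expected; continue slowly.

```bash
python3 -m crank '[{"offset":[0,0,-0.002],"spin":0},{"offset":[0,0,-0.004],"spin":0},{"offset":[0,0,-0.006],"spin":0},{"offset":[0,0,-0.008],"spin":0},{"offset":[0,0,-0.010],"spin":0},{"offset":[0,0,-0.012],"spin":0},{"offset":[0,0,-0.013],"spin":0},{"offset":[0,0,-0.013],"spin":0}]' 0.4 3
python3 -c "
from h import *
c=manip.camera('scene');x=c['pixels'][215:325,270:390,::-1];cv2.imwrite('pics/p1.png',cv2.resize(x,None,fx=5,fy=5))"
```

```text
clock: 10.42
eef_pos: [616.7, 47.8, 17.7]
eef_rot: [3.141, -0.002, 0.081]
wrist_force: [0.8, 0.3, -1.5]
finger_gap: 62.1
```

View pics/p1.png

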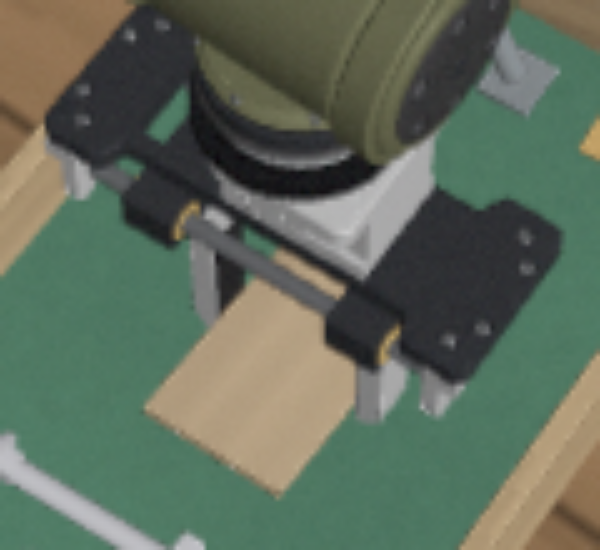

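```bash
python3 -m crank '[{"offset":[0,0,-0.001],"spin":0},{"offset":[0,0,-0.002],"spin":0},{"offset":[0,0,-0.003],"spin":0},{"offset":[0,0,-0.004],"spin":0},{"offset":[0,0,-0.005],"spin":0},{"offset":[0,0,-0.006],"spin":0},{"offset":[0,0,-0.006],"spin":0},{"offset":[0,0,-0.006],"spin":0}]' 0.4 3
python3 -c "
from h import *
c=manip.camera('scene');e=manip.read_state();print(e['wrist_force'])
for z in (18,):
  bo,to=prism(B,6,[*e['eef_pos'][:2],z,np.degrees(e['eef_rot'][2])]);print(project(c,to[1:3]).round(1).tolist(),project(c,bo[1:3]).round(1).tolist())
x=c['pixels'][255:325,280:350,::-1];cv2.imwrite('pics/p2.png',cv2.resize(x,None,fx=8,fy=8,interpolation=cv2.INTER_NEAREST))"
```

```text
clock: 11.13
eef_pos: [616.7, 47.8, 11.8]
eef_rot: [3.141, -0.002, 0.081]
wrist_force: [-0.5, 0.8, -0.9]
finger_gap: 62.0
[ 0.57991633 -0.22283992 -0.60783244]
[[298.1, 300.4], [325.1, 317.4]] [[298.3, 301.7], [325.2, 318.7]]
```

View pics/p2.png

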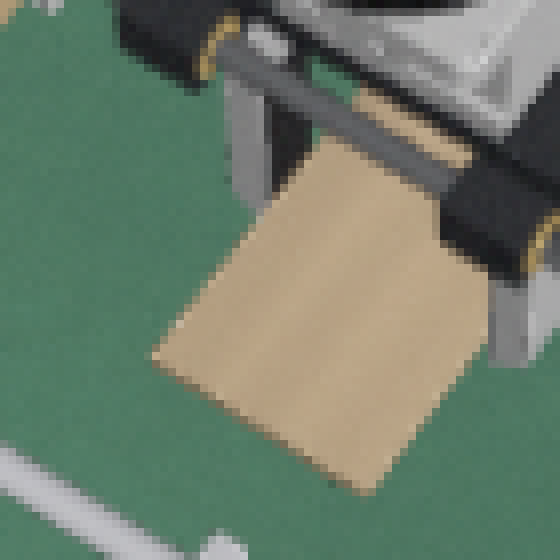

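```bash
python3 -m crank '[{"offset":[0,0,-0.0005],"spin":0},{"offset":[0,0,-0.001],"spin":0},{"offset":[0,0,-0.0013],"spin":0},{"offset":[0,0,-0.0013],"spin":0},{"offset":[0,0,-0.0013],"spin":0},{"offset":[0,0,-0.0013],"spin":0},{"offset":[0,0,-0.0013],"spin":0},{"offset":[0,0,-0.0013],"spin":0}]' 0.4 3
python3 -m crank '[{"offset":[0,0,0],"spin":0},{"offset":[0,0,0],"spin":0},{"offset":[0,0,0],"spin":0},{"offset":[0,0,0],"spin":0},{"offset":[0,0,0],"spin":0},{"offset":[0,0,0],"spin":0},{"offset":[0,0,0],"spin":0},{"offset":[0,0,0],"spin":0}]' 0.82 3
python3 -m crank '[{"offset":[0,0,0.004],"spin":0},{"offset":[0,0,0.016],"spin":0},{"offset":[0,0,0.036],"spin":0},{"offset":[0,0,0.066],"spin":0},{"offset":[0,0,0.100],"spin":0},{"offset":[0,-0.015,0.120],"spin":0},{"offset":[0,-0.050,0.130],"spin":0},{"offset":[-0.01,-0.085,0.130],"spin":0}]' 1 3
```

```text
clock: 11.85
eef_pos: [616.8, 47.8, 10.6]
eef_rot: [3.141, -0.003, 0.081]
wrist_force: [0.1, 0.2, 1.1]
finger_gap: 62.1
clock: 12.52
eef_pos: [616.8, 47.8, 10.6]
eef_rot: [3.141, -0.003, 0.081]
wrist_force: [-0.3, 0.6, 0.5]
finger_gap: 77.2
clock: 13.18
eef_pos: [608.5, -37.5, 144.9]
eef_rot: [3.14, -0.009, 0.083]
wrist_force: [0.3, -0.8, 0.2]
finger_gap: 93.9
```

```bash
python3 -m crank '[{"offset":[-0.013,-0.032,0],"spin":2},{"offset":[-0.026,-0.064,0],"spin":5},{"offset":[-0.040,-0.096,0],"spin":8},{"offset":[-0.053,-0.128,0],"spin":11},{"offset":[-0.067,-0.162,0],"spin":14},{"offset":[-0.080,-0.195,0],"spin":17},{"offset":[-0.092,-0.225,0],"spin":18},{"offset":[-0.099,-0.243,0],"spin":18}]' 1 20
cat > m3.py <<'E'
from h import *
z=np.load("m1.npz"); S=shots()
for n,c in S.items():
    save(c,f"pics/m3_{n}.png"); L=msk(c,"separator"); Ls=search=[ (d["location"].round(1) if hasattr(d["location"],"round") else d["location"],round(d["conf"],2)) for d in manip.search_frame(c,"separator")[:2]]
    for cf,m in L[:2]: print(n,cf,m.sum(),fit([c],[m],B,6,[617,48,18,4.6]))
    print(Ls)
    print("lower before",fit([c],[z["lower_hinge-"+n]],T,10,[616,48,8,4.6]))
    if n=="scene": cv2.imwrite("pics/m3c.png",np.hstack([cv2.resize(c["pixels"][225:345,265:385,::-1],None,fx=5,fy=5)]))
E
python3 m3.py
```

```text
clock: 13.85
eef_pos: [508.2, -283.3, 146.3]
eef_rot: [3.139, -0.009, 0.397]
wrist_force: [-0.2, -0.5, 0.1]
finger_gap: 93.9
scene 0.73 1777 (array([615.49,  46.23,  18.  ,   6.3 ]), np.float64(0.069))
scene 0.24 454 (array([617. ,  48. ,  18. ,   4.6]), np.float64(1.0))
[([620.5, 47.7, 25.0], 0.72)]
lower before (array([615.35,  47.37,   8.  ,   4.99]), np.float64(0.083))
top 0.62 1639 (array([616.88,  49.31,  18.  ,   4.5 ]), np.float64(0.059))
[([616.1, 48.0, 24.5], 0.85)]
lower before (array([615.89,  49.97,   8.  ,   4.4 ]), np.float64(0.084))
```

View pics/m3c.png

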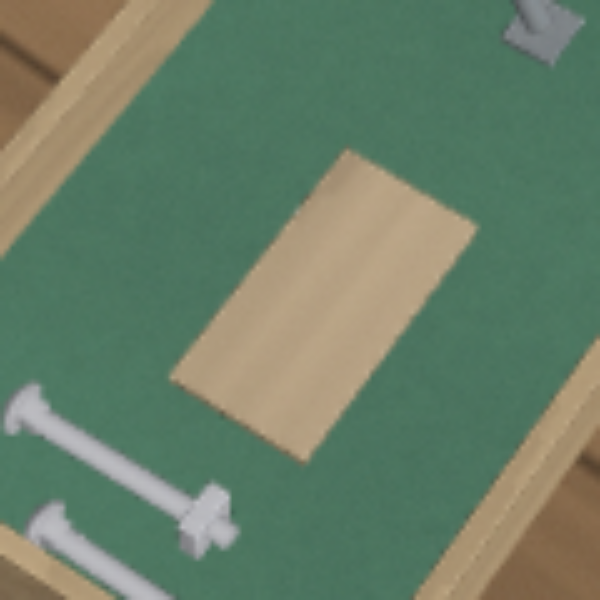

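```bash
cat > m4.py <<'E'
from h import *
def seg(c,img,uv,kind,r=45):
    x=img.astype(int);R,G,Bc=x[...,2],x[...,1],x[...,0]
    m=(G-R<9) if kind=="green" else (R-Bc<22)
    w=np.zeros_like(m);u,v=np.round(uv).astype(int);w[v-r:v+r,u-r:u+r]=1
    m=(m&w).astype(np.uint8)
    n,l,s,_=cv2.connectedComponentsWithStats(m)
    k=1+np.argmax(s[1:,4]);return l==k
if __name__=="__main__":
  for n,c in shots().items():
    i0,i1=[cv2.imread(f"pics/{f}_{n}.png" if f!="0" else f"pics/{n}0.png") for f in("0","m3")]
    for nm,im,k,poly,h,p in(("lower",i0,"green",T,10,[616,48.5,8,4.6]),("sep",i1,"green",B,6,[616.5,48,18,4.6]),("upper",i0,"wood",T,10,[508.6,-281,0,22.6])):
        m=seg(c,im,project(c,[p[:3]])[0],k,38 if nm!="sep" else 48); print(n,nm,m.sum(),fit([c],[m],poly,h,p))
E
python3 m4.py; python3 -c "
from h import *;print(manip.read_state()['eef_pos'],np.degrees(manip.read_state()['eef_rot']))"
```

```text
scene lower 767 (array([614.8 ,  47.34,   8.  ,   4.45]), np.float64(0.092))
scene sep 1890 (array([615.13,  46.4 ,  18.  ,   4.68]), np.float64(0.023))
scene upper 593 (array([ 507.85, -283.22,    0.  ,   23.09]), np.float64(0.07))
top lower 641 (array([617.04,  50.04,   8.  ,   4.26]), np.float64(0.097))
top sep 1799 (array([617.15,  49.71,  18.  ,   4.76]), np.float64(0.033))
top upper 740 (array([ 509.83, -279.48,    0.  ,   23.  ]), np.float64(0.08))
[ 510.04135358 -279.58362134  145.1843188 ] [179.88554313  -0.50290727  22.83109675]
```

```bash
python3 -m crank '[{"offset":[-0.001,-0.002,-0.025],"spin":0},{"offset":[-0.001,-0.002,-0.055],"spin":0},{"offset":[-0.001,-0.002,-0.085],"spin":0},{"offset":[-0.001,-0.002,-0.108],"spin":0},{"offset":[-0.001,-0.002,-0.120],"spin":0},{"offset":[-0.001,-0.002,-0.120],"spin":0},{"offset":[-0.001,-0.002,-0.120],"spin":0},{"offset":[-0.001,-0.002,-0.120],"spin":0}]' 1 20
```

```text
clock: 14.92
eef_pos: [509.9, -281.9, 26.9]
eef_rot: [3.138, -0.01, 0.399]
wrist_force: [-0.4, -0.5, 0.2]
finger_gap: 94.3
```

```bash
python3 -m crank '[{"offset":[-0.001,0.0005,-0.006],"spin":0},{"offset":[-0.001,0.0005,-0.012],"spin":0},{"offset":[-0.001,0.0005,-0.018],"spin":0},{"offset":[-0.001,0.0005,-0.022],"spin":0},{"offset":[-0.001,0.0005,-0.0244],"spin":0},{"offset":[-0.001,0.0005,-0.0244],"spin":0},{"offset":[-0.001,0.0005,-0.0244],"spin":0},{"offset":[-0.001,0.0005,-0.0244],"spin":0}]' 1 20
python3 -m crank '[{"offset":[0,0,0],"spin":0},{"offset":[0,0,0],"spin":0},{"offset":[0,0,0],"spin":0},{"offset":[0,0,0],"spin":0},{"offset":[0,0,0],"spin":0},{"offset":[0,0,0],"spin":0},{"offset":[0,0,0],"spin":0},{"offset":[0,0,0],"spin":0}]' 0.3 20
```

```text
clock: 15.58
eef_pos: [509.0, -281.4, 2.6]
eef_rot: [3.137, -0.01, 0.399]
wrist_force: [-0.6, 0.0, 0.2]
finger_gap: 93.8
clock: 16.25
eef_pos: [509.0, -281.4, 2.6]
eef_rot: [3.138, -0.01, 0.399]
wrist_force: [-2.2, 4.6, 0.3]
finger_gap: 43.9
```

```bash
python3 -m crank '[{"offset":[0,0,0.003],"spin":0},{"offset":[0,0,0.012],"spin":0},{"offset":[0,0,0.028],"spin":0},{"offset":[0,0,0.050],"spin":0},{"offset":[0,0,0.075],"spin":0},{"offset":[0,0,0.098],"spin":0},{"offset":[0,0,0.110],"spin":0},{"offset":[0,0,0.112],"spin":0}]' 0.3 25
python3 -m crank '[{"offset":[0.005,0.015,0],"spin":-1},{"offset":[0.015,0.047,0],"spin":-3},{"offset":[0.027,0.082,0],"spin":-6},{"offset":[0.038,0.118,0],"spin":-9},{"offset":[0.050,0.154,0],"spin":-12},{"offset":[0.062,0.190,0],"spin":-14},{"offset":[0.073,0.225,0],"spin":-16},{"offset":[0.085,0.260,0],"spin":-18}]' 0.3 25
```

```text
clock: 16.92
eef_pos: [509.9, -281.9, 117.4]
eef_rot: [3.134, -0.013, 0.399]
wrist_force: [-0.1, 0.3, -2.2]
finger_gap: 43.8
clock: 17.58
eef_pos: [594.5, -20.0, 116.0]
eef_rot: [3.135, -0.011, 0.083]
wrist_force: [0.9, 0.3, -3.1]
finger_gap: 43.6
```

```bash
python3 -m crank '[{"offset":[0.008,0.025,0],"spin":0},{"offset":[0.015,0.045,0],"spin":0},{"offset":[0.020,0.060,-0.010],"spin":0},{"offset":[0.0215,0.068,-0.030],"spin":-0.1},{"offset":[0.0215,0.068,-0.050],"spin":-0.1},{"offset":[0.0215,0.068,-0.062],"spin":-0.1},{"offset":[0.0215,0.068,-0.062],"spin":-0.1},{"offset":[0.0215,0.068,-0.062],"spin":-0.1}]' 0.3 25
python3 -c "
from h import *
s=manip.read_state();print(s['eef_pos'],np.degrees(s['eef_rot']))
c=manip.camera('scene');cv2.imwrite('pics/u1.png',cv2.resize(c['pixels'][215:335,270:390,::-1],None,fx=5,fy=5))"
```

```text
clock: 18.25
eef_pos: [615.6, 47.5, 53.2]
eef_rot: [3.135, -0.009, 0.081]
wrist_force: [0.7, 0.1, -2.4]
finger_gap: 43.6
[615.60310774  47.48100788  53.24459575] [179.60249461  -0.50784832   4.61717529]
```

View pics/u1.png

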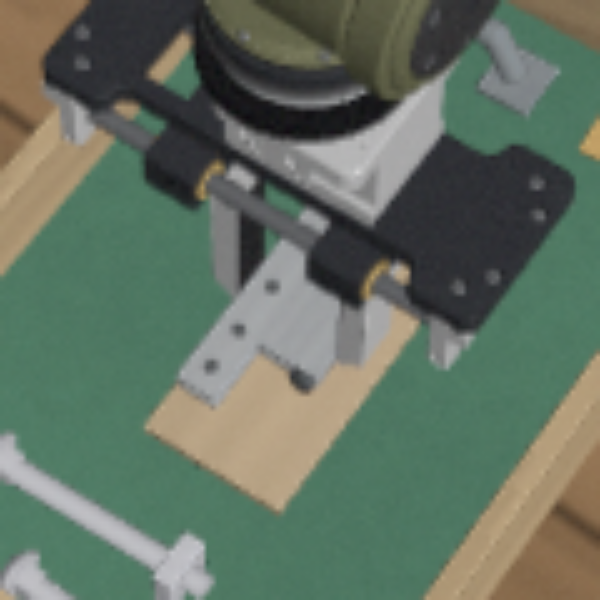

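```bash
python3 -m crank '[{"offset":[0.0004,0.0007,-0.004],"spin":0},{"offset":[0.0004,0.0007,-0.010],"spin":0},{"offset":[0.0004,0.0007,-0.015],"spin":0},{"offset":[0.0004,0.0007,-0.019],"spin":0},{"offset":[0.0004,0.0007,-0.022],"spin":0},{"offset":[0.0004,0.0007,-0.0235],"spin":0},{"offset":[0.0004,0.0007,-0.0235],"spin":0},{"offset":[0.0004,0.0007,-0.0235],"spin":0}]' 0.3 25
python3 -m crank '[{"offset":[0,0,-0.0004],"spin":0},{"offset":[0,0,-0.0008],"spin":0},{"offset":[0,0,-0.0012],"spin":0},{"offset":[0,0,-0.0016],"spin":0},{"offset":[0,0,-0.0020],"spin":0},{"offset":[0,0,-0.0024],"spin":0},{"offset":[0,0,-0.0024],"spin":0},{"offset":[0,0,-0.0024],"spin":0}]' 0.3 25
```

```text
clock: 18.97
eef_pos: [616.7, 48.2, 30.9]
eef_rot: [3.135, -0.011, 0.081]
wrist_force: [-0.2, -1.1, -3.3]
finger_gap: 43.5
clock: 19.63
eef_pos: [616.6, 48.2, 28.5]
eef_rot: [3.135, -0.011, 0.081]
wrist_force: [0.7, -0.2, -3.1]
finger_gap: 43.8
```

```bash
python3 -m crank '[{"offset":[0,0,-0.0004],"spin":0},{"offset":[0,0,-0.0008],"spin":0},{"offset":[0,0,-0.0012],"spin":0},{"offset":[0,0,-0.0016],"spin":0},{"offset":[0,0,-0.0018],"spin":0},{"offset":[0,0,-0.0018],"spin":0},{"offset":[0,0,-0.0018],"spin":0},{"offset":[0,0,-0.0018],"spin":0}]' 0.3 25
```

```text
clock: 20.3
eef_pos: [616.6, 48.2, 26.7]
eef_rot: [3.135, -0.011, 0.081]
wrist_force: [0.4, 0.9, -3.2]
finger_gap: 43.5
```

Still hanging (−3 N); lower in fine steps.

```bash
python3 -m crank '[{"offset":[0,0,-0.0002],"spin":0},{"offset":[0,0,-0.0004],"spin":0},{"offset":[0,0,-0.0006],"spin":0},{"offset":[0,0,-0.0008],"spin":0},{"offset":[0,0,-0.0008],"spin":0},{"offset":[0,0,-0.0008],"spin":0},{"offset":[0,0,-0.0008],"spin":0},{"offset":[0,0,-0.0008],"spin":0}]' 0.3 25
```

```text
clock: 20.97
eef_pos: [616.7, 48.2, 26.6]
eef_rot: [3.135, -0.011, 0.081]
wrist_force: [-4.8, 0.4, 6.7]
finger_gap: 43.7
```

```bash
python3 -m crank '[{"offset":[0,0,0],"spin":0},{"offset":[0,0,0],"spin":0},{"offset":[0,0,0],"spin":0},{"offset":[0,0,0],"spin":0},{"offset":[0,0,0],"spin":0},{"offset":[0,0,0],"spin":0},{"offset":[0,0,0],"spin":0},{"offset":[0,0,0],"spin":0}]' 0.3 3
python3 -m crank '[{"offset":[0,0,0],"spin":0},{"offset":[0,0,0],"spin":0},{"offset":[0,0,0],"spin":0},{"offset":[0,0,0],"spin":0},{"offset":[0,0,0],"spin":0},{"offset":[0,0,0],"spin":0},{"offset":[0,0,0],"spin":0},{"offset":[0,0,0],"spin":0}]' 0.8 3
python3 -m crank '[{"offset":[0,0,0.004],"spin":0},{"offset":[0,0,0.016],"spin":0},{"offset":[0,0,0.036],"spin":0},{"offset":[0,0,0.066],"spin":0},{"offset":[0,0,0.100],"spin":0},{"offset":[0,-0.015,0.125],"spin":0},{"offset":[0,-0.045,0.140],"spin":0},{"offset":[0,-0.080,0.140],"spin":0}]' 0.8 3
python3 -m crank '[{"offset":[-0.013,-0.032,0],"spin":0},{"offset":[-0.026,-0.064,0],"spin":0},{"offset":[-0.040,-0.096,0],"spin":0},{"offset":[-0.053,-0.128,0],"spin":0},{"offset":[-0.067,-0.162,0],"spin":0},{"offset":[-0.080,-0.190,0],"spin":0},{"offset":[-0.085,-0.200,0],"spin":0},{"offset":[-0.085,-0.200,0],"spin":0}]' 1 3
cat > m5.py <<'E'
from h import *
from m4 import seg
S=shots()
for n,c in S.items():
    save(c,f"pics/f_{n}.png");im=cv2.imread(f"pics/f_{n}.png");i0=cv2.imread(f"pics/{n}0.png")
    uv=project(c,[[616.5,48,18]])[0]
    m=seg(c,im,uv,"green",48); print(n,"stack/sep",m.sum(),fit([c],[m],B,6,[616.5,48,18,4.6]))
    m=seg(c,im,uv,"wood",38)&m; print(n,"upper",m.sum(),fit([c],[m],T,10,[616.5,48,24,4.6]))
    L=msk(c,"upper_hinge"); 
    for cf,mm in L[:2]: print(n,"net upper",cf,mm.sum(),fit([c],[mm],T,10,[616.5,48,24,4.6]))
    # differences of other things
    for o in("bolt_a","gate_handle","cupboard_turn"): print(o,[np.round(d["location"]).tolist() for d in manip.search_frame(c,o)[:2]])
cv2.imwrite("pics/f_c.png",cv2.resize(S["scene"]["pixels"][170:390,220:440,::-1],None,fx=2.7,fy=2.7,interpolation=cv2.INTER_CUBIC))
E
python3 m5.py
```

```text
clock: 21.63
eef_pos: [616.8, 48.3, 26.6]
eef_rot: [3.135, -0.011, 0.081]
wrist_force: [1.3, -0.9, -0.7]
finger_gap: 43.8
clock: 22.3
eef_pos: [616.8, 48.2, 26.6]
eef_rot: [3.135, -0.011, 0.081]
wrist_force: [-0.2, 0.2, 0.8]
finger_gap: 75.0
clock: 22.97
eef_pos: [618.2, -31.6, 172.2]
eef_rot: [3.133, -0.018, 0.083]
wrist_force: [0.8, -0.2, -0.9]
finger_gap: 75.1
clock: 23.63
eef_pos: [532.3, -233.5, 173.2]
eef_rot: [3.133, -0.019, 0.08]
wrist_force: [0.7, 0.4, -0.1]
finger_gap: 94.4
scene stack/sep 1890 (array([614.95,  46.54,  18.  ,   4.56]), np.float64(0.023))
scene upper 23 (array([616.5,  48. ,  24. ,   4.6]), np.float64(1.0))
scene net upper 0.64 821 (array([616.86,  47.79,  24.  ,   5.34]), np.float64(0.083))
bolt_a [[719.0, 40.0, 28.0], [753.0, 74.0, 24.0]]
gate_handle [[471.0, -6.0, 30.0]]
cupboard_turn [[454.0, 96.0, 11.0]]
top stack/sep 1797 (array([617.15,  49.71,  18.  ,   4.76]), np.float64(0.032))
top upper 1 (array([616.5,  48. ,  24. ,   4.6]), np.float64(1.0))
top net upper 0.83 715 (array([617.89,  49.32,  24.  ,   3.77]), np.float64(0.087))
bolt_a [[717.0, 36.0, 24.0], [746.0, 75.0, 21.0]]
gate_handle [[460.0, -13.0, 32.0]]
cupboard_turn [[457.0, 93.0, 10.0]]
```

View pics/f_c.png

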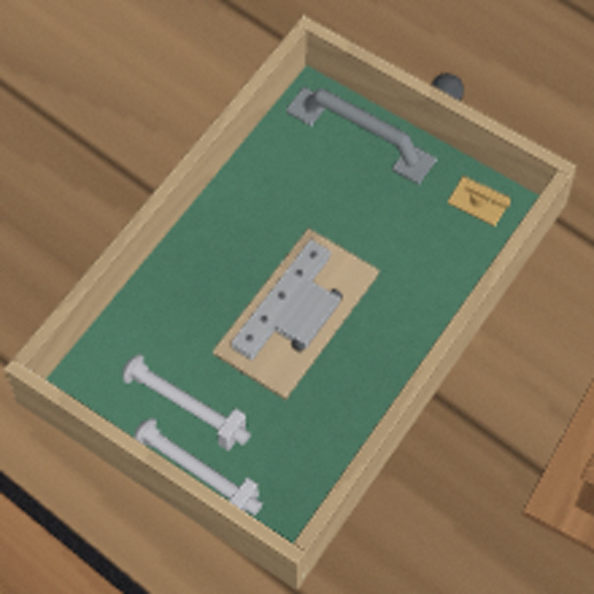

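```bash
python3 -c "
from cell import manip
print(manip.read_state()['clock'],manip.sign_off())"
```

```text
the job is handed in; nothing more can be done
24.1333 None
```

The job is done and handed in at 24.1 s. The separator lies flat on the lower hinge, and the bench hinge lies flat on the separator.

- **Separator:** The arm can't tilt, so I gripped the separator across its width with a light grip, still sloping. I lowered it until its low end met the hinge and it swung flat, then released it.
- **Upper hinge:** I gripped it across y, lowered it in fine steps until it touched (about 7 N), eased the grip to 3 N and opened.

**Last checks**
- **Separator on lower hinge:** it was within about 1 mm and 0.5° of the hinge as measured at the start, in both cameras. The upper hinge going on shifted it by no more than 0.2 mm.
- **Upper hinge on separator:** the scene camera puts it about (+1.9, +1.3) mm off and the top camera (+0.7, −0.4) mm. They disagree on its angle too (+0.8° and −1.0°), which is about the limit of the masks and calibration.
- **Other ironmongery:** the handle, bolts and cupboard turn were found where they started, within the networks' 4 mm or so.

**What I couldn't confirm**
- **Camera offset:** the two cameras disagree by about 2–3 mm on absolute position, so I compared positions within each camera.
- **Colour check:** separating the upper hinge from the plywood by colour failed, so its figures rest on the network masks and the picture.
- **Lower hinge:** it is hidden under the separator, so that it stayed put is inferred from the small contact forces.

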